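Lift the green lid off its hinge pins and stand it in the rack

TASK

Two dip-cup boxes with hinged lift-off lids stand on the takeaway counter. Swing the green lid up by its bar handle until it stands upright on its hinge, lift it straight up off the pins, and stand it upright in the slot of the wire lid rack, handle up and about centred, right down on the wooden base, then let go. Leave the orange lid as it is.

Things in the scene. Friction and masses are not known exactly. Their poses are not given: they have to be found in the camera images.
- green_grip (a point): Middle of the green lid's handle: round steel bar 12 mm thick, 100 mm clear, along y, 55 mm off the lid's front edge (open gap), free to turn in the fingers. x: from handle to hinge; z: out of the upper face. Plate 138x168x8 mm, 0.22 kg. Along x: hinge axis at 203 mm, end of the open hinge forks (20 mm thick; the lid's foot when upright) at 211 mm. It does not stay up unheld.
- green_box: Fixed white box under the green lid, 130x160x75 mm. Origin: centre of underside; x from front (handle) to hinge. Hinge axis along y at x 79, z 79 mm: two 8 mm pins, 2 mm loose in forks that open downward when the lid is upright; it is off once 15 mm up. Bar: x -124, z 79 mm when shut; x 79, z 280-282 mm when upright on the pins.
- lid_rack: Fixed lid rack: wooden base 110x170x12 mm, a wire fence each side of one slot along y through the origin (centre of underside). Slot 28 mm wide up to 92 mm above the counter, flaring to 68 mm at the top wires, 112 mm above it. With the lid standing in it the bar is 223 mm above the counter. The lid may face either way.
- orange_grip (a point): Middle of the handle of the orange lid, shut on the other, equal box (89 mm high at its hinge). Must stay as it is. Axes as for green_grip.
There are look-alikes about, which are no part of the job. What is shaped like the lid_rack but red is not meant.

How it is judged (in metres and radians):
On the way, in this order (a step that is already met when the one before it is completed fails the run):
1. the green lid stands upright (within 20 degrees) on its hinge pins (angle between green_grip's own z axis and vertical between 1.22 and 1.92 rad and x of green_grip in the frame of green_box between 0.009 and 0.149 m and z of green_grip in the frame of green_box between 0.26 and 0.292 m), for 0.1 s.
2. the green lid has been lifted up off the pins: upright (within 20 degrees), at least 18 mm up, handle still within 70 mm of over the hinge (angle between green_grip's own z axis and vertical between 1.22 and 1.92 rad and x of green_grip in the frame of green_box between 0.009 and 0.149 m and z of green_grip in the frame of green_box above 0.3 m).
At the end, for the whole second after the job is handed in: Green lid in the rack's slot, handle up, within 17 degrees of upright; handle within 30 mm of the rack's middle along the slot, 60 mm across it, 213 to 235 mm above the counter (223 when down on the base); orange lid's handle within 15 mm of its start (angle between green_grip's own z axis and vertical between 1.27 and 1.87 rad and x of green_grip in the frame of lid_rack between -0.06 and 0.06 m and y of green_grip in the frame of lid_rack between -0.03 and 0.03 m and z of green_grip in the frame of lid_rack between 0.213 and 0.235 m and distance of orange_grip from where it was at the start of the episode below 0.015 m); the robot touches nothing.
It fails at once if the orange lid's handle moved by more than 15 mm (distance of orange_grip from where it was at the start of the episode above 0.015 m).
It also fails if it takes over 48 s, if anything falls off the work surface, if the arm or the gripper's body presses on something with over 40 N, if the wrist force passes 120 N, or if a joint passes its speed limit or range.

ROBOT

A 7-joint arm with a two-finger parallel gripper is mounted at the origin on a cart in front of the work surface, level with it; the furniture and walls round the work are solid. World frame = base frame: x ahead of the robot, y to its left, z up, the work surface at z = 0. Lengths are in m, angles in degrees, forces in N, time in s.
With the tool pointing down it reaches from about 0.4 to 0.875 m from the base axis. Payload 6.5 kg.
Tool frame: the origin (TCP) lies at the very end of the fingers, on their centre line; the grasp point (between the pads) lies 19 mm behind it; z points along the fingers, y is the direction in which the jaws open and shut (so a half turn about z gives the same grasp; the last joint's range is limited). The gripper opens to 88 mm and grips with 3 to 60 N. Pads are 18 mm wide; open, the fingers measure 123 mm over their backs; the gripper's body (75 mm by 187 mm) begins 45 mm behind the grasp point.
Start: joints at [-77.475, 30.733, -0.252, 88.115, 0.149, 61.152, -4.079], TCP at [0.183, 0.624, 0.239] pointing down, gripper open.
Joint ranges: [-154.64, 154.64], [-21.42, 123.67], [-72.66, 72.17], [13.99, 137.28], [-74.86, 254.86], [10.95, 109.41], [-158.01, 158.01]. Speed limits (degrees/s): [136.94, 136.94, 180, 180, 180, 180, 180].

INTERFACE

Orientations are given as a 3x3 rotation matrix whose columns are the frame's x, y, z axes.
In Python, from cell import r gives the robot as it stands.
- The arm moves only by the tool drive_tool, never from a script. Its argument "increments" is a list that holds one entry, the list of rows, each a list of 4 numbers: the shift along the tool's x, y, z in m, then the turn about the tool's z in rad. In form: [[[tx, ty, tz, twist], ...]]. A call has 1 to 20 rows; each row shifts and turns the commanded pose from where the row before left it, along the tool's axes as they then stand; what a row does not reach is not made up. A row lasts 1/8 s, in which the tool goes at most 62.5 mm and 10.7 degrees, less where a joint would pass 70% of its speed; a pose out of reach is approached as far as the arm can. A call with a gripper value outside its range is refused whole. "claw" is the closure, from 0 (fully open) to 1 (shut), set as the call begins (left out, the last holds). The fingers move at their own pace and stop on an object; "squeeze" is the grip in N (left out, the last holds). Time passes only in rows, so rows that do not move let the fingers close. It gives the time, the measured TCP pose, the force and the opening at its end, in the units of the state.
- r.state(): the state, without advancing time (a new reading comes with each control period).
- r.snapshot(name): name is "scene" or "top" or "wrist"; returns the picture (384x512x3 uint8, red, green, blue); there is no depth.
- r.camera_params(name): a dict with "fx", "fy", "cx", "cy" (pixels), "origin" and "orientation" of the camera in the world. Camera axes: x right, y down, z forward; pixel columns grow to the right and rows downward; lengths in m; the calibration is good to about 2 mm. A picture is of the moment at which its call begins: read the wrist's pose just before it. camera_params takes no time and is no camera call; for the wrist camera it gives the pose at the moment of the call.
- r.job_done(): hands the job in, once; it reports no verdict.
The state is a dict: "t": time; "q": joint angles; "joint_velocities": joint speeds; "joint_efforts": joint torques, N m; "position": TCP position; "tool_rot": TCP orientation; "wrist_force": force on the tool from outside, world axes, zero at the start; "moment": the same for the moment, N m; "opening": finger opening in m.
Only numpy, scipy, OpenCV 4.12 (cv2) and the standard library are available. Lean on these libraries where they do the work, as an engineer would, in place of code of your own. Each camera call takes 0.05 s, during which the arm holds its last target. There are 200 camera calls.

## Working session

There is one attempt and no reset: what is moved stays moved. The work goes in short steps, Python scripts to look and compute and a tool call to move; the robot and the scene stay as the last step left them, time stands still between calls to the robot, and variables do not carry over. Pictures are saved under pics/ and viewed, on a budget of 10 in all, crops included, one or two more only if the job needs it, and the job is handed in when it is done.

Besides the shell and the picture viewer there is one more tool, called after "Call:" as name(argument=value, ...), one argument or row to a line, values as JSON. drive_tool: Moves the arm, as the interface text tells. Its arguments: {"type":"object","properties":{"increments":{"type":"array","items":{"type":"array","items":{"type":"array","items":{"type":"number"}}}},"claw":{"type":"number"},"squeeze":{"type":"number"}},"required":["increments"]}

```bash
mkdir -p pics; ls; python3 - <<'E'
from cell import r
import cv2,numpy as np
for n in("scene","top"):
    cv2.imwrite(f"pics/{n}0.png",cv2.resize(r.snapshot(n)[:,:,::-1],(800,600),interpolation=cv2.INTER_CUBIC))
    print(n,r.camera_params(n))
s=r.state();print(s["t"],s["position"],s["tool_rot"],s["opening"],s["wrist_force"])
E
```

```text
pics
scene {'fx': 368.90031736012617, 'fy': 368.90031736012617, 'cx': 257.4333546460871, 'cy': 192.88436492425137, 'origin': array([ 0.05790721, -0.50504083,  0.66380063]), 'orientation': array([[ 0.76981078, -0.44288362,  0.45961448],
       [-0.63806979, -0.51585358,  0.57163103],
       [-0.01607225, -0.73331383, -0.6797003 ]])}
top {'fx': 359.42508584277954, 'fy': 359.42508584277954, 'cx': 255.6650873221719, 'cy': 195.54369370414776, 'origin': array([ 0.3977629 , -0.01224483,  1.00750841]), 'orientation': array([[-0.0027482 , -0.99770629,  0.06763584],
       [-0.99969794,  0.00108923, -0.02455271],
       [ 0.02442273, -0.06768289, -0.99740792]])}
0.1 [0.18247559 0.62331233 0.23794268] [[-9.59740786e-01  2.80887027e-01 -3.19393815e-04]
 [ 2.80887186e-01  9.59739632e-01 -1.49225090e-03]
 [-1.12619016e-04 -1.52188768e-03 -9.99998836e-01]] 0.08833658947781599 [0.52054865 0.28897718 0.79056826]
```

View pics/scene0.png

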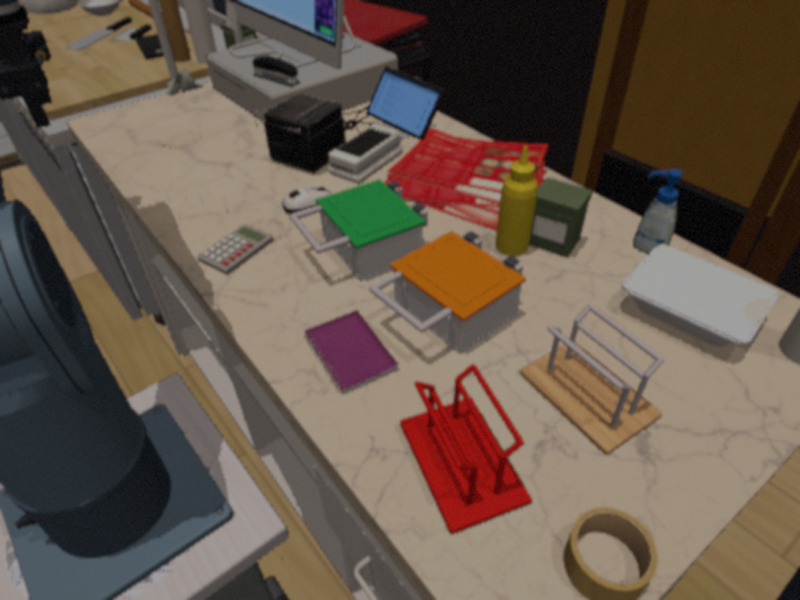

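View pics/top0.png

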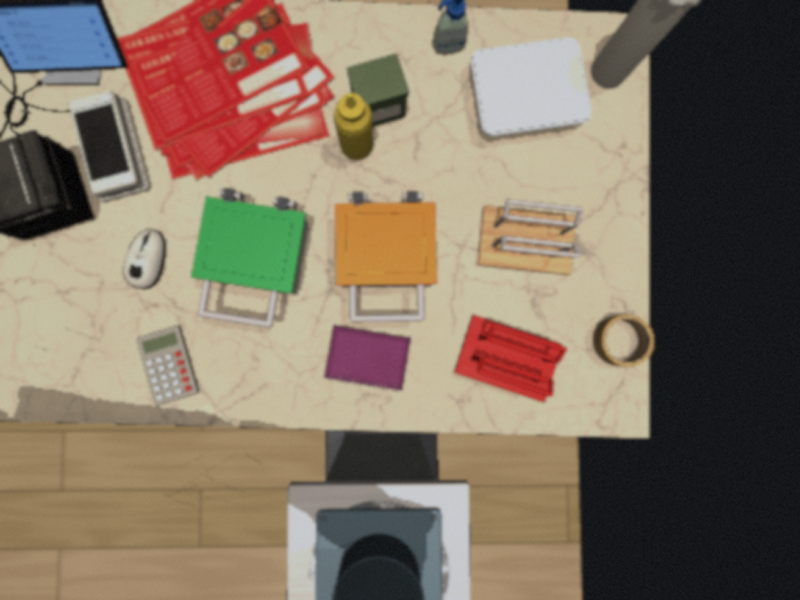

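The green lid, with its handle towards the robot, is at about (250,245) in the top view. The wooden rack is at (530,238) and the orange lid between them. I'll measure next, using colour corners for the lid and an enlarged crop for the bar and the rack.

```bash
cat > h.py <<'E'
import numpy as np,cv2
from cell import r
def ray(c,uv,z):
    uv=np.atleast_2d(uv).astype(float)
    d=np.c_[(uv[:,0]-c["cx"])/c["fx"],(uv[:,1]-c["cy"])/c["fy"],np.ones(len(uv))]@np.array(c["orientation"]).T
    o=np.array(c["origin"]); return (o+d*((z-o[2])/d[:,2])[:,None])[:,:2]
def proj(c,P):
    p=(np.atleast_2d(P)-c["origin"])@np.array(c["orientation"])
    return np.c_[c["fx"]*p[:,0]/p[:,2]+c["cx"],c["fy"]*p[:,1]/p[:,2]+c["cy"]]
E
python3 - <<'E'
from h import *
im=r.snapshot("top");c=r.camera_params("top")
hsv=cv2.cvtColor(im,cv2.COLOR_RGB2HSV)
for n,lo,hi in(("green",(50,120,60),(75,255,255)),("orange",(8,170,120),(20,255,255))):
    m=cv2.inRange(hsv,lo,hi); k=cv2.findContours(m,0,2)[0]; k=max(k,key=cv2.contourArea)
    P=ray(c,k[:,0,:],.083); (ce,sz,a)=cv2.minAreaRect(P.astype(np.float32)); print(n,ce,sz,a)
    print(cv2.boxPoints((ce,sz,a)))
a=cv2.resize(im[115:215,115:215],(600,600),interpolation=cv2.INTER_CUBIC)[:,:,::-1]
b=cv2.resize(im[115:185,295:385],None,fx=8,fy=8,interpolation=cv2.INTER_CUBIC)[:,:,::-1]
cv2.imwrite("pics/g1.png",a);cv2.imwrite("pics/r1.png",b)
E
```

```text
green (0.5619696378707886, 0.21376283466815948) (0.16411170363426208, 0.13453470170497894) 80.83641815185547
[[0.48249307 0.14346679]
 [0.6153108  0.12204163]
 [0.64144623 0.28405887]
 [0.5086285  0.30548406]]
orange (0.5650376677513123, -0.011971540749073029) (0.13364988565444946, 0.15901030600070953) 0.2695518434047699
[[ 0.49783945  0.06721835]
 [ 0.4985875  -0.0917902 ]
 [ 0.6322359  -0.09116143]
 [ 0.63148785  0.06784712]]
```

View pics/g1.png

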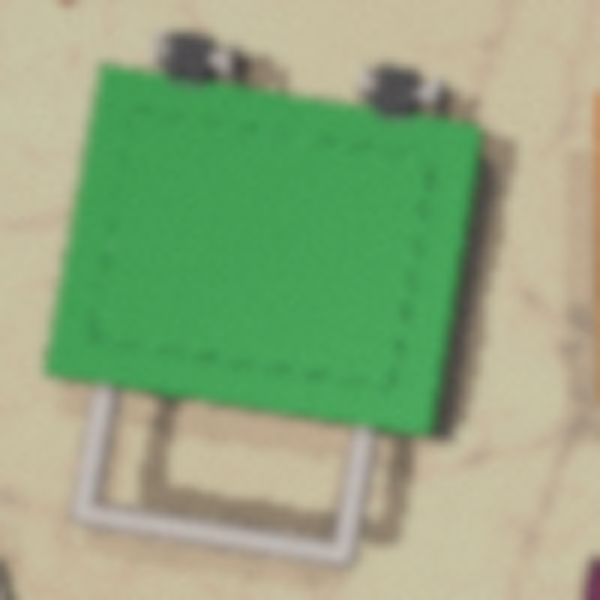

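View pics/r1.png

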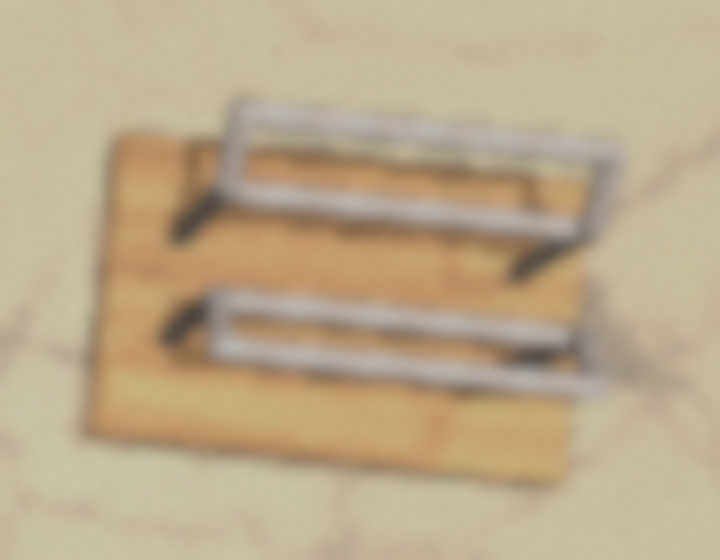

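Crop 1 shows the bar's corner centres at about (88,515) and (345,553). Crop 2 shows the base corners at (118,135), (90,432) and (555,485). The top wires run (235,105)-(610,150) and (215,350)-(595,387), and the slot wires (235,192)-(575,228) and (220,300)-(575,338).

```bash
python3 - <<'E'
from h import *
c=r.camera_params("top")
f=lambda L,s,o:(np.array(L,float)+.5)/s-.5+o
B=ray(c,f([(88,515),(345,553)],6,(115,115)),.079);d=B[0]-B[1]
print("bar",B,B.mean(0),np.hypot(*d),np.degrees(np.arctan2(-d[0],d[1])))
o=(295,115)
for n,L,z in(("base",[(118,135),(90,432),(555,485)],.012),("top",[(235,105),(610,150),(215,350),(595,387)],.112),("slot",[(235,192),(575,228),(220,300),(575,338)],.092)):
    P=ray(c,f(L,8,o),z);print(n,P.round(4).tolist())
    if n=="base": print("centre",(P[0]+P[2])/2,np.linalg.norm(np.diff(P,axis=0),axis=1));e=P[1]-P[2]
    else: print("centre",P.mean(0));e=P[0]-P[1]
    print("yaw",np.degrees(np.arctan2(-e[0],e[1])))
a=np.radians(-9.164)
x=np.array([np.cos(a),np.sin(a)]);g=np.array([.56197,.21376])
print("bar from plate",g-.124*x,"hinge",g+.079*x)
E
```

```text
bar [[0.44855006 0.28935721]
 [0.43209526 0.17984375]] [0.44032266 0.23460048] 0.11074275741659209 -8.544977433283039
base [[0.6464, -0.1887], [0.5409, -0.1775], [0.5222, -0.3411]]
centre [ 0.58431301 -0.26486456] [0.10612302 0.16467914]
yaw -6.492135426772641
top [[0.6312, -0.2084], [0.6171, -0.3282], [0.5526, -0.2008], [0.541, -0.3215]]
centre [ 0.5854679  -0.26473309]
yaw -6.721517985701034
slot [[0.6078, -0.2123], [0.5962, -0.3232], [0.5724, -0.2069], [0.5602, -0.3223]]
centre [ 0.58414678 -0.26616712]
yaw -5.941947567764915
bar from plate [0.43955267 0.23350835] hinge [0.63996169 0.20117839]
```

Call:
drive_tool(
  increments=[
    [[0, 0, 0, 0.15], [0, 0, 0, 0.17], [0, 0, 0, 0.17], [0, 0, 0, 0.17], [0, 0, 0, 0.17], [0, 0, 0, 0.17], [0, 0, 0, 0.17], [0, 0, 0, 0.17], [0, 0, 0, 0.103]],
  ],
  claw=0.5,
  squeeze=30,
)

```text
t: 1.27
position: [0.1824, 0.6236, 0.2384]
tool_rot: [[0.16, 0.987, -0.0], [0.987, -0.16, -0.001], [-0.001, 0.0, -1.0]]
wrist_force: [-0.2, -0.2, -0.1]
opening: 0.0445
```

Call:
drive_tool(
  increments=[
    [[-0.01, 0.009, 0, 0], [-0.02, 0.018, 0, 0], [-0.024, 0.022, 0, 0], [-0.024, 0.022, 0, 0], [-0.024, 0.022, 0, 0], [-0.024, 0.022, 0, 0], [-0.024, 0.022, 0, 0], [-0.024, 0.022, 0, 0], [-0.024, 0.022, 0, 0], [-0.024, 0.022, 0, 0], [-0.024, 0.022, 0, 0], [-0.024, 0.022, 0.01, 0], [-0.024, 0.022, 0.01, 0], [-0.024, 0.022, 0.01, 0], [-0.018, 0.016, 0.005, 0], [-0.01, 0.009, 0, 0], [-0.004, 0.003, 0, 0], [0, 0, 0, 0], [0, 0, 0, 0]],
  ],
)

```text
t: 3.65
position: [0.4426, 0.2292, 0.2038]
tool_rot: [[0.155, 0.988, -0.0], [0.988, -0.155, 0.0], [0.0, -0.0, -1.0]]
wrist_force: [0.2, 0.4, -0.3]
opening: 0.0438
```

```bash
python3 - <<'E'
from h import *
c=r.camera_params("wrist");s=r.state();im=r.snapshot("wrist")
cv2.imwrite("pics/w1.png",cv2.resize(im[:,:,::-1],(800,600),interpolation=cv2.INTER_CUBIC))
R=s["tool_rot"];print(s["t"],s["position"],np.degrees(np.arctan2(R[1,1],R[0,1])),R[:,2],s["opening"],np.round(s["q"],1),c["origin"])
for y in(-.055,0,.055):
    a=np.radians(-9);p=np.array([.44,.234,.079])+y*np.array([-np.sin(a),np.cos(a),0]);print(proj(c,p)*1.5625)
import pickle;pickle.dump(c,open("c1.pkl","wb"))
E
```

```text
3.65 [0.44256241 0.22917047 0.20383162] -8.891479909278468 [-4.79744846e-05  4.48449768e-04 -9.99999898e-01] 0.04381074074062379 [-54.2  19.9  26.5 113.9 -11.7  48.8 -30.2] [0.45498766 0.29939721 0.34961113]
[[397.22446397 364.05600305]]
[[397.03506289 278.6302225 ]]
[[396.82356401 183.23764794]]
```

View pics/w1.png

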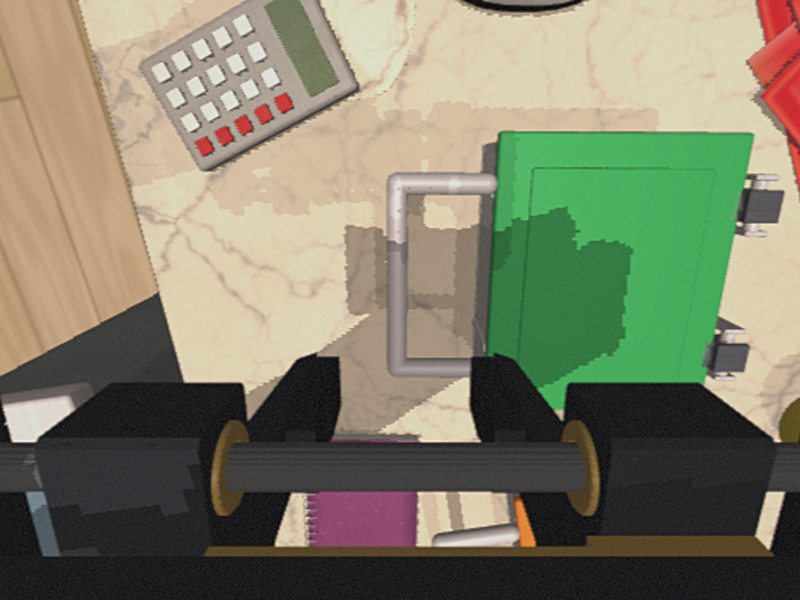

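The wrist view puts the bar at column 397, rows 182–367. The prediction was column 397, rows 183–364, so the position holds to about 1 mm. I'll descend and grip.

Call:
drive_tool(
  increments=[
    [[0.002, -0.0015, 0.01, 0], [0.0023, -0.0018, 0.02, 0], [0, 0, 0.025, 0], [0, 0, 0.025, 0], [0, 0, 0.025, 0], [0, 0, 0.02, 0], [0, 0, 0.012, 0], [0, 0, 0.007, 0], [0, 0, 0, 0], [0, 0, 0, 0]],
  ],
)

```text
t: 4.95
position: [0.4408, 0.2332, 0.0602]
tool_rot: [[0.156, 0.988, 0.001], [0.988, -0.156, 0.001], [0.001, 0.001, -1.0]]
wrist_force: [-0.3, -0.0, -0.3]
opening: 0.044
```

Call:
drive_tool(
  increments=[
    [[0, 0, 0, 0], [0, 0, 0, 0], [0, 0, 0, 0], [0, 0, 0, 0], [0, 0, 0, 0], [0, 0, 0, 0]],
  ],
  claw=1,
  squeeze=30,
)

```text
t: 5.7
position: [0.4401, 0.2331, 0.0597]
tool_rot: [[0.156, 0.988, -0.001], [0.988, -0.156, -0.0], [-0.0, -0.001, -1.0]]
wrist_force: [-1.8, 0.9, 2.0]
opening: 0.0107
```

Call:
drive_tool(
  increments=[
    [[0, 0.0003, -0.0106, 0], [0, 0.0017, -0.0177, 0], [0, 0.004, -0.0208, 0], [0, 0.0062, -0.0203, 0], [0, 0.0083, -0.0196, 0], [0, 0.0103, -0.0186, 0], [0, 0.0122, -0.0174, 0], [0, 0.014, -0.016, 0], [0, 0, 0, 0], [0, 0, 0, 0]],
  ],
)

```text
t: 6.95
position: [0.4958, 0.224, 0.2001]
tool_rot: [[0.156, 0.988, -0.001], [0.988, -0.156, -0.0], [-0.001, -0.001, -1.0]]
wrist_force: [-0.0, 0.5, -1.7]
opening: 0.0092
```

```bash
python3 - <<'E'
from h import *
a=r.snapshot("scene");b=r.snapshot("wrist")
a=cv2.resize(a[50:250,150:400],(500,400),interpolation=cv2.INTER_CUBIC)
b=cv2.resize(b[100:384,200:400],(282,400))
cv2.imwrite("pics/s2.png",np.hstack([a,b])[:,:,::-1])
print(r.state()["opening"])
E
```

```text
0.008834543318951333
```

View pics/s2.png

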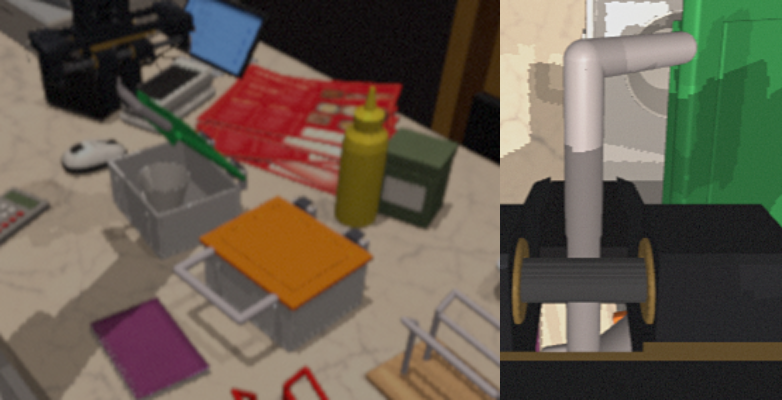

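The lid is up about 45° with the bar still between the fingers and the orange lid untouched. I'll finish the swing.

Call:
drive_tool(
  increments=[
    [[0, 0.008, -0.0075, 0], [0, 0.0155, -0.014, 0], [0, 0.0175, -0.0125, 0], [0, 0.0185, -0.0105, 0], [0, 0.0195, -0.0085, 0], [0, 0.02, -0.0063, 0], [0, 0.0195, -0.0037, 0], [0, 0.0165, 0.001, 0], [0, 0.011, 0.001, 0], [0, 0, -0.001, 0], [0, 0, 0, 0], [0, 0, 0, 0]],
  ],
)

```text
t: 8.55
position: [0.6403, 0.2015, 0.2627]
tool_rot: [[0.156, 0.988, -0.001], [0.988, -0.156, 0.0], [0.0, -0.001, -1.0]]
wrist_force: [-1.1, -0.9, -2.2]
opening: 0.0083
```

Call:
drive_tool(
  increments=[
    [[0, 0, -0.003, 0], [0, 0, -0.006, 0], [0, 0, -0.008, 0], [0, 0, -0.008, 0], [0, 0, -0.01, 0], [0, 0, -0.01, 0], [0, 0, -0.012, 0], [0, 0, -0.012, 0], [0, 0, -0.008, 0], [0, 0, -0.004, 0], [0, 0, 0, 0], [0, 0, 0, 0]],
  ],
)

```text
t: 10.05
position: [0.6407, 0.2013, 0.3433]
tool_rot: [[0.156, 0.988, -0.001], [0.988, -0.156, -0.0], [-0.0, -0.001, -1.0]]
wrist_force: [-0.7, 0.4, -2.2]
opening: 0.0083
```

```bash
python3 - <<'E'
from h import *
s=r.state();a=r.snapshot("scene");b=r.snapshot("wrist")
a=cv2.resize(a[20:250,130:400],(470,400),interpolation=cv2.INTER_CUBIC)
b=cv2.resize(b[:,150:450],(312,400))
cv2.imwrite("pics/s3.png",np.hstack([a,b])[:,:,::-1])
R=s["tool_rot"];p=s["position"];print(s["t"],p,s["opening"],np.round(s["q"],1))
print(np.degrees(np.arctan2(R[1,1],R[0,1])),R.T@(np.array([.5847,-.265,p[2]])-p))
E
```

```text
10.05 [0.64068077 0.20126437 0.34325132] 0.008290149582483164 [-39.4  30.4  28.5  78.4 -14.5  74.8 -19.4]
-8.991160002246163 [-4.69283892e-01  1.75758516e-02  1.59041880e-04]
```

View pics/s3.png

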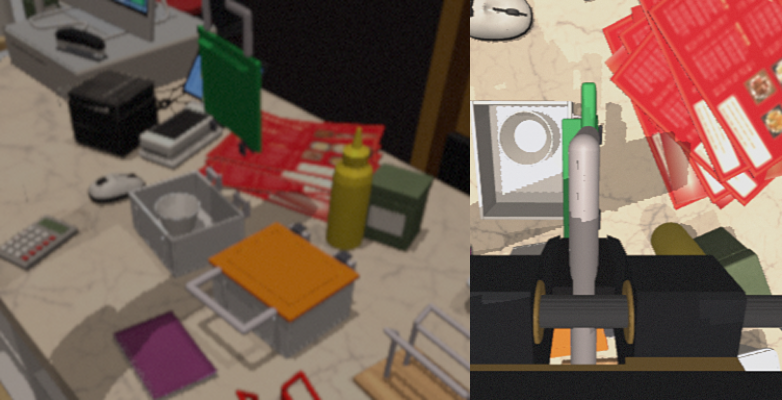

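The lid hangs upright clear of the pins, and both the bottle and the orange lid are well clear of the path. I'll carry it to the rack.

Call:
drive_tool(
  increments=[
    [[-0.004, 0, 0, 0], [-0.011, 0, 0, 0], [-0.018, 0, 0, 0], [-0.025, 0, 0, 0], [-0.03, 0, 0, 0], [-0.03, 0, 0, 0], [-0.03, 0, 0, 0], [-0.03, 0, 0, 0], [-0.03, 0, 0, 0], [-0.03, 0, 0, 0], [-0.03, 0, 0, 0], [-0.03, 0, 0, 0], [-0.03, 0, 0, 0], [-0.03, 0, 0, 0], [-0.03, 0, 0, 0], [-0.03, 0, 0, 0], [-0.022, 0, 0, 0], [-0.015, 0, 0, 0], [-0.009, 0, 0, 0], [-0.005, 0, 0, 0]],
  ],
)

```text
t: 12.65
position: [0.5675, -0.2621, 0.3437]
tool_rot: [[0.156, 0.988, 0.0], [0.988, -0.156, 0.0], [0.0, 0.0, -1.0]]
wrist_force: [0.2, -0.1, -1.7]
opening: 0.008
```

Call:
drive_tool(
  increments=[
    [[0, 0.003, 0, -0.01], [0, 0.005, 0, -0.015], [0, 0.005, 0, -0.015], [0, 0.003, 0, -0.005], [0, 0.0016, 0, 0], [0, 0, 0, 0], [0, 0, 0, 0], [0, 0, 0, 0], [0, 0, 0, 0]],
  ],
)

```text
t: 13.78
position: [0.585, -0.2643, 0.3438]
tool_rot: [[0.112, 0.994, 0.0], [0.994, -0.112, 0.0], [0.0, 0.0, -1.0]]
wrist_force: [-0.3, 0.0, -2.2]
opening: 0.0086
```

```bash
python3 - <<'E'
from h import *
s=r.state();c=r.camera_params("wrist");b=r.snapshot("wrist");cs=r.camera_params("scene");a=r.snapshot("scene")
a=cv2.resize(a[40:300,290:490],(400,520),interpolation=cv2.INTER_CUBIC)
b=cv2.resize(b[:,140:440],(400,512));b=np.vstack([b,b[:8]])
cv2.imwrite("pics/s4.png",np.hstack([a,b])[:,:,::-1])
R=s["tool_rot"];p=s["position"];print(s["t"],p,s["opening"],np.round(s["q"],1),s["wrist_force"])
print(np.degrees(np.arctan2(R[1,1],R[0,1])),R.T@(np.array([.5847,-.265,p[2]])-p))
t=np.radians(-6.4);X=np.array([np.cos(t),np.sin(t),0]);Y=np.array([-X[1],X[0],0]);o=np.array([.5847,-.265,0])
for n,(x,y,z) in dict(b1=(-.055,.085,.012),b2=(.055,.085,.012),wn=(-.034,.06,.112),wf=(.034,.06,.112)).items():
    P=o+x*X+y*Y+[0,0,z]; print(n,"scene",((proj(cs,P)-[290,40])*2).round(),"wrist",((proj(c,P)-[140,0])*4/3+[400,0]).round())
E
```

```text
13.775 [ 0.58496785 -0.26434764  0.34377459] 0.008572649730553805 [ -2.6  27.8  34.2  83.7 -15.9  73.3  26.7] [-0.33041543  0.02729238 -2.18326836]
-6.419633583260765 [-6.78216320e-04 -1.93231845e-04 -4.83398521e-08]
b1 scene [[ 82. 387.]] wrist [[509. 125.]]
b2 scene [[151. 349.]] wrist [[606. 125.]]
wn scene [[124. 331.]] wrist [[520. 151.]]
wf scene [[170. 306.]] wrist [[594. 151.]]
```

View pics/s4.png

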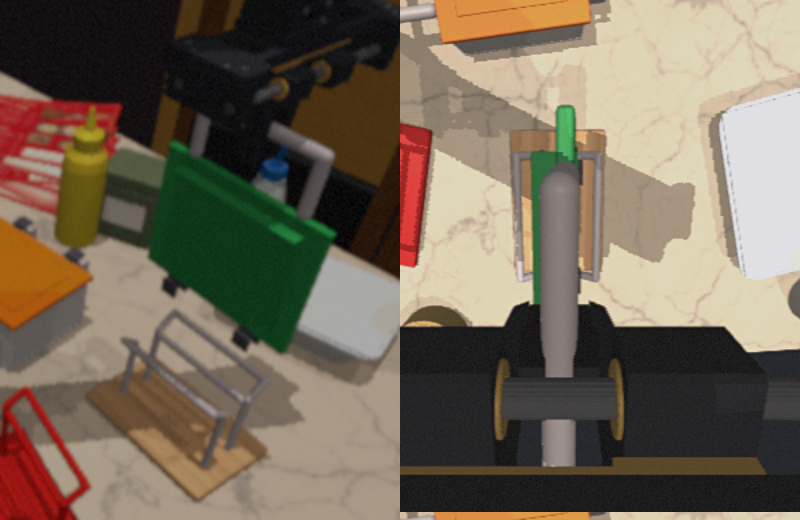

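The lid hangs over the slot. The rack ends match the prediction to about 1 mm across and about 5 mm along, which is well inside tolerance. I'll lower in stages while watching the force.

Call:
drive_tool(
  increments=[
    [[-0.003, 0, 0.004, 0], [-0.001, 0, 0.008, 0], [0, 0, 0.012, 0], [0, 0, 0.012, 0], [0, 0, 0.01, 0], [0, 0, 0.01, 0], [0, 0, 0.008, 0], [0, 0, 0.006, 0], [0, 0, 0.004, 0], [0, 0, 0, 0], [0, 0, 0, 0]],
  ],
)

```text
t: 15.25
position: [0.5866, -0.2686, 0.2728]
tool_rot: [[0.111, 0.994, 0.006], [0.994, -0.111, -0.001], [-0.0, 0.006, -1.0]]
wrist_force: [-0.9, 1.4, 12.2]
opening: 0.0083
```

```bash
python3 - <<'E'
from h import *
a=r.snapshot("scene")
a=cv2.resize(a[60:290,290:490],(600,690),interpolation=cv2.INTER_CUBIC)[90:]
b=r.snapshot("wrist")[60:260,230:330]
b=cv2.resize(b,(200,400));b=np.vstack([b,b[:200]])
cv2.imwrite("pics/s5.png",np.hstack([a,b])[:,:,::-1])
E
```

```text
(no output)
```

View pics/s5.png

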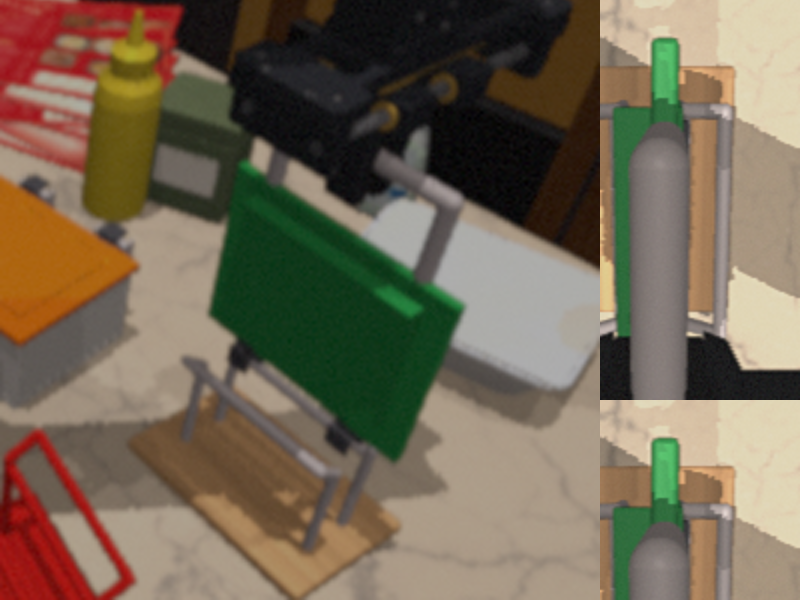

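The lid is touching with 12 N at foot height of about 81 mm, so a fork is catching at the slot mouth. I'll work out the lid's tilt and the rack offset from this picture.

```bash
python3 - <<'E'
from h import *
s=r.state();c=r.camera_params("wrist");cs=r.camera_params("scene");R=s["tool_rot"];p=s["position"]
print(s["wrist_force"],s["moment"],p)
bar=p-.019*R[:,2]
t=np.radians(-6.4);X=np.array([np.cos(t),np.sin(t),0]);Y=np.array([-X[1],X[0],0]);Z=np.array([0,0,1.])
fw=lambda P:((proj(c,P)-[230,60])*2+[600,0]).round(1).tolist()[0]
fs=lambda P:((proj(cs,P)-[290,60])*3-[0,90]).round(1).tolist()[0]
for ph in(-8,-4,0,4,8):
    a=np.radians(ph);D=-Z*np.cos(a)+X*np.sin(a);N=X*np.cos(a)+Z*np.sin(a) # D bar->foot
    q=lambda d,y,n:bar+D*d+Y*y+N*n
    print(ph,"topedge+y w",fw(q(.055,.084,-.004)),fw(q(.055,.084,.004)),"s +y",fs(q(.055,.084,0)),"s -y",fs(q(.055,-.084,0)),"low-y",fs(q(.193,-.084,0)),"low+y",fs(q(.193,.084,0)),"foot+-",fs(q(.211,.05,0)),fs(q(.211,-.05,0)))
o=np.array([.5847,-.268,0])
for x,z in((-.055,.012),(.055,.012),(-.034,.112),(.034,.112),(-.014,.092),(.014,.092)):
    print(x,z,[fw(o+x*X+y*Y+z*Z) for y in(.085,.06)],[fs(o+x*X+y*Y+z*Z) for y in(.085,.06,-.06)])
b=r.snapshot("wrist")[50:270,190:350];a=r.snapshot("scene")[110:230,330:450]
cv2.imwrite("pics/s6.png",np.hstack([cv2.resize(a,(400,580),interpolation=2) if 0 else cv2.resize(a,(400,400),interpolation=2),cv2.resize(b,(291,400),interpolation=2)])[:,:,::-1])
E
```

```text
[-0.98802892  1.71709625 11.5816028 ] [0.39495761 0.37119513 0.05584114] [ 0.58655501 -0.2686105   0.27283403]
-8 topedge+y w [611.5, 38.9] [639.7, 39.3] s +y [227.1, 173.4] s -y [448.5, 320.9] low-y [359.8, 489.9] low+y [173.4, 336.2] foot+- [200.3, 382.8] [308.7, 474.2]
-4 topedge+y w [625.1, 39.1] [653.2, 39.3] s +y [231.2, 171.9] s -y [452.7, 318.8] low-y [373.4, 481.9] low+y [186.7, 330.3] foot+- [214.8, 376.0] [323.3, 466.0]
0 topedge+y w [638.6, 39.3] [666.7, 39.3] s +y [235.4, 170.1] s -y [457.1, 316.3] low-y [387.2, 473.0] low+y [200.0, 323.7] foot+- [229.3, 368.2] [338.2, 456.9]
4 topedge+y w [652.1, 39.3] [680.3, 39.2] s +y [239.7, 168.0] s -y [461.5, 313.5] low-y [401.3, 463.4] low+y [213.4, 316.1] foot+- [243.9, 359.6] [353.2, 446.9]
8 topedge+y w [665.7, 39.3] [693.8, 39.0] s +y [244.0, 165.5] s -y [466.1, 310.3] low-y [415.5, 453.0] low+y [226.8, 307.8] foot+- [258.5, 350.2] [368.3, 436.1]
-0.055 0.012 [[565.4, 62.8], [567.0, 103.1]] [[126.0, 433.0], [148.3, 453.9], [267.9, 566.0]]
0.055 0.012 [[736.6, 63.0], [735.2, 103.2]] [[229.0, 374.9], [252.0, 393.8], [374.7, 494.3]]
-0.034 0.112 [[579.4, 55.3], [581.2, 108.7]] [[165.2, 328.6], [190.0, 349.1], [324.1, 459.6]]
0.034 0.112 [[720.2, 55.4], [718.7, 108.8]] [[233.5, 292.8], [258.7, 311.9], [395.0, 414.6]]
-0.014 0.092 [[622.9, 57.2], [623.7, 107.3]] [[181.4, 337.6], [205.9, 357.7], [337.7, 465.9]]
0.014 0.092 [[677.3, 57.3], [676.9, 107.4]] [[209.1, 322.9], [233.8, 342.4], [366.4, 447.4]]
```

View pics/s6.png

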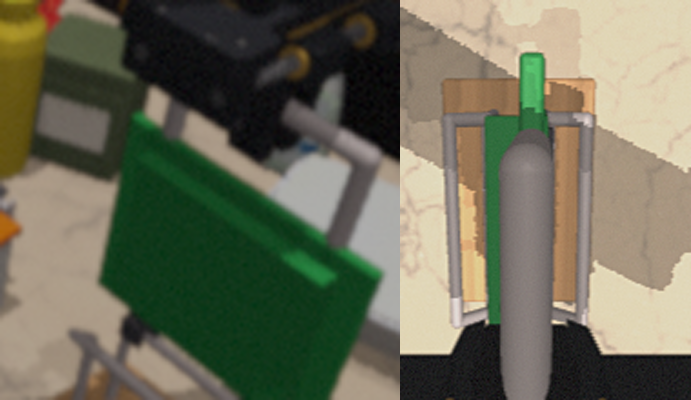

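The bright top edge at columns 652–680 means about a 4° tilt, because the lid hangs off-balance. That puts the foot about 15 mm towards the far fence. I'll raise it, shift the bar back, and recheck the tilt numerically.

Call:
drive_tool(
  increments=[
    [[0, 0, -0.006, 0], [0, 0, -0.012, 0], [0, 0, -0.012, 0], [0, -0.005, -0.004, 0], [0, -0.006, 0, 0], [0, -0.005, 0, 0], [0, 0, 0, 0], [0, 0, 0, 0], [0, 0, 0, 0], [0, 0, 0, 0]],
  ],
)

```text
t: 16.7
position: [0.5688, -0.2665, 0.3036]
tool_rot: [[0.112, 0.994, -0.0], [0.994, -0.112, -0.0], [-0.0, -0.0, -1.0]]
wrist_force: [-0.1, -0.2, -1.8]
opening: 0.0081
```

```bash
cat > tilt.py <<'E'
from h import *
s=r.state();c=r.camera_params("wrist");im=r.snapshot("wrist");R=s["tool_rot"];p=s["position"]
bar=p-.019*R[:,2]
t=np.radians(-6.4);X=np.array([np.cos(t),np.sin(t),0]);Y=np.array([-X[1],X[0],0]);Z=np.array([0,0,1.])
hsv=cv2.cvtColor(im,cv2.COLOR_RGB2HSV)
m=cv2.inRange(hsv,(50,100,130),(80,255,255));ys,xs=np.nonzero(m[:200]);
r0=ys.min()+3;x=xs[ys==r0];print("edge",x.min(),x.max(),"row",r0)
for ph in range(-4,13,2):
    a=np.radians(ph);D=-Z*np.cos(a)+X*np.sin(a)
    print(ph,proj(c,bar+D*.055+Y*.084).round(1).tolist()[0],end="; ")
o=np.array([.5847,-.268,0]);b=bar-o;print("\nbar in rack",b@X,b@Y,bar[2],"F",s["wrist_force"],s["t"])
E
python3 tilt.py
```

```text
edge 258 269 row 83
-4 [250.1, 79.7]; -2 [253.4, 79.7]; 0 [256.8, 79.7]; 2 [260.2, 79.7]; 4 [263.6, 79.7]; 6 [266.9, 79.7]; 8 [270.3, 79.7]; 10 [273.7, 79.6]; 12 [277.0, 79.6]; 
bar in rack -0.015985950329181275 -0.00032973315998707315 0.32263629519023057 F [-0.07681519 -0.20080384 -1.80400261] 16.7
```

The tilt is 4°, so the foot is now within 1–2 mm of the slot centre. I'll lower, straightening as it goes in.

Call:
drive_tool(
  increments=[
    [[0, 0, 0.005, 0], [0, 0, 0.007, 0], [0, 0, 0.007, 0], [0, 0, 0.006, 0], [0, 0.001, 0.006, 0], [0, 0.001, 0.006, 0], [0, 0.001, 0.006, 0], [0, 0.001, 0.005, 0], [0, 0, 0, 0], [0, 0, 0, 0]],
  ],
)

```text
t: 18.0
position: [0.5727, -0.2671, 0.2559]
tool_rot: [[0.112, 0.994, 0.0], [0.994, -0.112, -0.0], [-0.0, 0.0, -1.0]]
wrist_force: [-0.4, -0.0, -1.0]
opening: 0.008
```

```bash
python3 tilt.py
```

```text
edge 258 270 row 83
-4 [250.0, 79.6]; -2 [253.3, 79.6]; 0 [256.7, 79.7]; 2 [260.1, 79.6]; 4 [263.5, 79.6]; 6 [266.8, 79.6]; 8 [270.2, 79.6]; 10 [273.6, 79.5]; 12 [277.0, 79.5]; 
bar in rack -0.012012106497935928 -0.0004080103397121719 0.2749192030239318 F [-3.90016927e-01 -1.93715954e-04 -1.04437143e+00] 18.0
```

Call:
drive_tool(
  increments=[
    [[0, 0.001, 0.004, 0], [0, 0.0015, 0.006, 0], [0, 0.0015, 0.006, 0], [0, 0.0015, 0.006, 0], [0, 0.0015, 0.006, 0], [0, 0.001, 0.006, 0], [0, 0.001, 0.005, 0], [0, 0, 0.004, 0], [0, 0, 0, 0], [0, 0, 0, 0]],
  ],
)

```text
t: 19.3
position: [0.5817, -0.2681, 0.2129]
tool_rot: [[0.112, 0.994, 0.0], [0.994, -0.112, -0.0], [-0.0, 0.0, -1.0]]
wrist_force: [1.1, -0.3, -1.0]
opening: 0.0079
```

```bash
python3 tilt.py
```

```text
edge 258 270 row 83
-4 [250.0, 79.6]; -2 [253.4, 79.6]; 0 [256.7, 79.6]; 2 [260.1, 79.6]; 4 [263.5, 79.6]; 6 [266.9, 79.6]; 8 [270.2, 79.6]; 10 [273.6, 79.5]; 12 [277.0, 79.5]; 
bar in rack -0.0030067262681905613 -0.00038718989094425546 0.23192395216282258 F [ 1.10363941 -0.26244188 -0.96604806] 19.3
```

Call:
drive_tool(
  increments=[
    [[0, 0, 0.003, 0], [0, 0, 0.003, 0], [0, 0, 0.002, 0], [0, 0, 0.002, 0], [0, 0, 0, 0], [0, 0, 0, 0]],
  ],
)

```text
t: 20.1
position: [0.5816, -0.268, 0.2028]
tool_rot: [[0.112, 0.994, 0.0], [0.994, -0.112, -0.0], [-0.0, 0.0, -1.0]]
wrist_force: [0.2, -0.5, -1.6]
opening: 0.0083
```

```bash
python3 tilt.py
```

```text
edge 258 270 row 83
-4 [250.0, 79.7]; -2 [253.4, 79.7]; 0 [256.8, 79.7]; 2 [260.1, 79.7]; 4 [263.5, 79.7]; 6 [266.9, 79.7]; 8 [270.3, 79.7]; 10 [273.6, 79.6]; 12 [277.0, 79.6]; 
bar in rack -0.003042847089026257 -0.000382354829021063 0.2218040325413882 F [ 0.23746791 -0.50123879 -1.59992522] 20.1
```

Call:
drive_tool(
  increments=[
    [[0, 0, 0.001, 0], [0, 0, 0.001, 0], [0, 0, 0.001, 0], [0, 0, 0, 0], [0, 0, 0, 0]],
  ],
)

```text
t: 20.78
position: [0.5816, -0.268, 0.1997]
tool_rot: [[0.112, 0.994, 0.0], [0.994, -0.112, -0.0], [-0.0, 0.0, -1.0]]
wrist_force: [0.3, -1.6, -2.1]
opening: 0.0081
```

```bash
python3 - <<'E'
from h import *
s=r.state();print(s["wrist_force"],s["position"])
a=r.snapshot("scene")[80:280,300:480];b=r.snapshot("wrist")[50:270,190:350]
cv2.imwrite("pics/s7.png",np.hstack([cv2.resize(a,(480,533),interpolation=2),cv2.resize(b,(300,533),interpolation=2)])[:,:,::-1])
E
```

```text
[ 0.29010721 -1.56199752 -2.1118004 ] [ 0.58160085 -0.26800217  0.19974849]
```

View pics/s7.png

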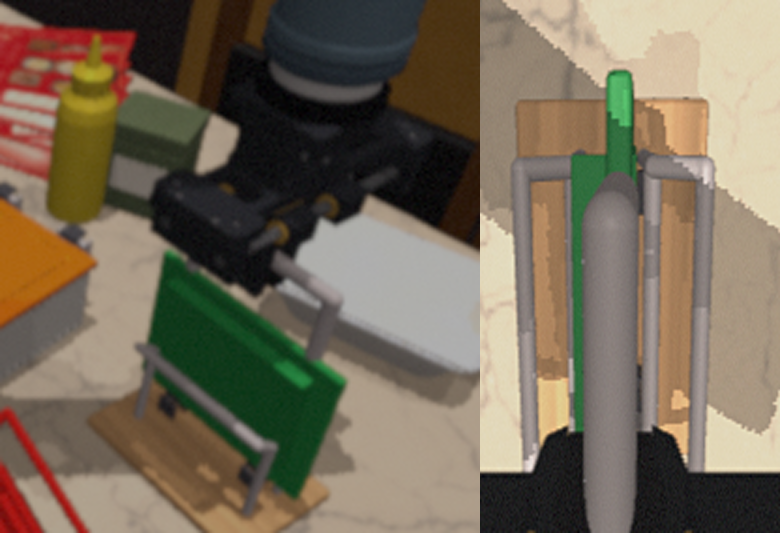

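It's in the slot and hanging just off the base. The earlier contact probably pushed the bar up in the fingers by a few millimetres. I'll keep creeping down.

Call:
drive_tool(
  increments=[
    [[0, 0, 0.001, 0], [0, 0, 0.001, 0], [0, 0, 0.001, 0], [0, 0, 0, 0], [0, 0, 0, 0]],
  ],
)

```text
t: 21.5
position: [0.5816, -0.268, 0.1968]
tool_rot: [[0.112, 0.994, 0.0], [0.994, -0.112, -0.0], [-0.0, 0.0, -1.0]]
wrist_force: [0.4, 0.3, -1.8]
opening: 0.008
```

Call:
drive_tool(
  increments=[
    [[0, 0, 0.001, 0], [0, 0, 0.001, 0], [0, 0, 0.001, 0], [0, 0, 0, 0], [0, 0, 0, 0]],
  ],
)

```text
t: 22.12
position: [0.5832, -0.2681, 0.1955]
tool_rot: [[0.111, 0.994, 0.004], [0.994, -0.111, -0.001], [-0.0, 0.004, -1.0]]
wrist_force: [-0.6, 1.7, 7.3]
opening: 0.0083
```

Base contact is firm, about 9 N above the hanging load, with the bar at roughly 223 mm. I'll relieve the press, open and retreat.

Call:
drive_tool(
  increments=[
    [[0, 0, -0.001, 0], [0, 0, -0.0005, 0], [0, 0, 0, 0]],
  ],
)

```text
t: 22.5
position: [0.5819, -0.268, 0.1956]
tool_rot: [[0.112, 0.994, 0.001], [0.994, -0.112, -0.0], [0.0, 0.001, -1.0]]
wrist_force: [-0.5, 1.9, 4.8]
opening: 0.0079
```

Call:
drive_tool(
  increments=[
    [[0, 0, 0, 0], [0, 0, 0, 0], [0, 0, 0, 0], [0, 0, 0, 0], [0, 0, 0, 0], [0, 0, 0, 0]],
  ],
  claw=0.3,
)

```text
t: 23.25
position: [0.5816, -0.268, 0.1952]
tool_rot: [[0.112, 0.994, 0.0], [0.994, -0.112, -0.0], [-0.0, 0.0, -1.0]]
wrist_force: [0.1, -0.2, 0.3]
opening: 0.0615
```

Call:
drive_tool(
  increments=[
    [[0, 0, -0.005, 0], [0, 0, -0.01, 0], [0, 0, -0.015, 0], [0, 0, -0.025, 0], [0, 0, -0.025, 0], [0, 0, -0.025, 0], [0, 0, -0.025, 0], [0, 0, -0.015, 0], [0, 0, -0.005, 0], [0, 0, 0, 0], [0, 0, 0, 0]],
  ],
)

```text
t: 24.62
position: [0.5812, -0.2677, 0.3442]
tool_rot: [[0.112, 0.994, -0.001], [0.994, -0.112, 0.001], [0.0, -0.002, -1.0]]
wrist_force: [1.1, 0.4, -0.3]
opening: 0.0617
```

```bash
python3 - <<'E'
from h import *
c=r.camera_params("wrist");a=r.snapshot("scene")[80:280,200:480];b=r.snapshot("wrist")
cv2.imwrite("pics/s8.png",np.hstack([cv2.resize(a,(450,321),interpolation=2),cv2.resize(b[:,80:440],(301,321),interpolation=2)])[:,:,::-1])
s=r.state();print(s["t"],s["position"],s["wrist_force"],s["opening"])
o=np.array([.5847,-.268,0]);t=np.radians(-6.4);X=np.array([np.cos(t),np.sin(t),0]);Y=np.array([-X[1],X[0],0])
for x in(-.02,0,.02):print(x,[((proj(c,o+x*X+y*Y+[0,0,.223])-[80,0])*.836+[450,0]).round().tolist() for y in(-.056,0,.056)])
E
```

```text
24.725 [ 0.58130867 -0.26778602  0.34440551] [-0.59830409 -0.25590922 -0.24557109] 0.062011838695962794
-0.02 [[[585.0, 200.0]], [[584.0, 154.0]], [[583.0, 101.0]]]
0 [[[602.0, 200.0]], [[602.0, 154.0]], [[602.0, 101.0]]]
0.02 [[[619.0, 200.0]], [[620.0, 154.0]], [[621.0, 101.0]]]
```

View pics/s8.png

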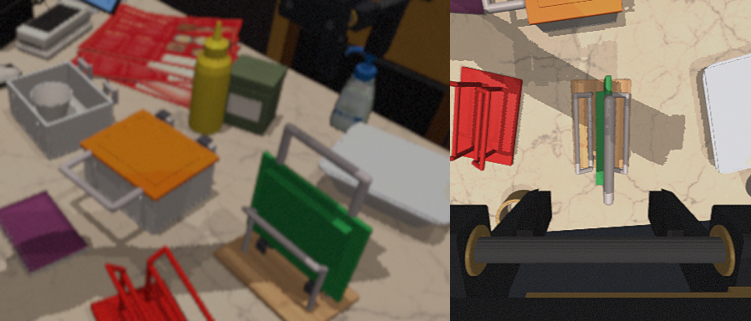

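The lid stands in the slot with the handle up, about 8 mm off centre across (limit 60) and about centred along the slot. The gripper is clear and the orange lid looks unmoved. Handing in.

```bash
python3 -c "
from cell import r
print(r.job_done(), r.state()['t'])"
```

```text
the job is handed in; nothing more can be done
the job is handed in; nothing more can be done
```

The green lid is standing in the wooden rack's slot, and I handed the job in at about 25 s of the 48 s allowed. I swung it upright by its bar, lifted it straight off the pins, carried it past the orange lid, lowered it into the slot and let go.

**Lowering:** the first try caught on a fence wire with about 12 N. The lid was hanging about 4° out of true, so its foot was some 15 mm off. I raised it, moved the bar back 16 mm and lowered it again until it met the base.

**Last checks:**
- **Position:** the last wrist picture shows the bar about 8 mm off the slot's middle across it and within a few mm along it.
- **Height:** I inferred that the bar sits about 223 mm up, from the contact force on the base and that picture; I did not measure it separately.
- **Upright:** the lid is upright to within a few degrees by eye. I did not measure the tilt after letting go.
- **Clearance:** the gripper is clear, with wrist force near zero.
- **Orange lid:** it looks unmoved in the last picture, though I did not measure it.

**Disagreement:** contact with the base came about 8 mm lower in tool height than planned. I think the first catch pushed the bar up in the fingers. I also viewed 11 pictures, one over the budget of 10.

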